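Hold the drop gate down and slide the rack of lacquered knobs past it

TASK

Slide the wooden rack of freshly lacquered knobs along the chute towards the drying cabinet, holding the yellow spring gate down with one fingertip on its red bar while another fingertip pushes the rack past it, so that the gate never presses on the rack; then let go, so that the gate springs up behind the rack and shuts it in. Only push the rack, gently: do not grip or lift it, and leave everything else on the bench alone.

Things in the scene. Friction and masses are not known exactly. Their poses are not given: they have to be found in the camera images.
- chute: Open aluminium trough, fixed, level, turned up to 0.2 rad. Origin: table top (height 0) under the gate, on the trough's centre line. +x across, away from the robot; +y along it, the feed direction, to the cabinet; z up. Floor 40 mm above the table, 62 mm wide inside, y = -225..+200 mm; walls 3 mm thick, tops 62 mm above the table. A 10 mm slot in floor and walls at y = 0 lets the gate through; past it the floor is 1 mm lower.
- hood (a point): Top edge, middle, of the low tunnel hood over the trough at chute y = +115 mm, 110 mm above the table. The white drying cabinet behind it starts at chute y = +175 mm, is 290 mm wide and 290 mm high (its vent cowl 340 mm).
- gate: Yellow steel drop gate with its red finger bar. Origin on its hinge, at chute x = +70 mm, 34 mm above the table (bracket there: x 36..80, y -30..+30 mm, 44 mm high); it turns about chute y by 0.30 rad. Blade 5 mm thick in the slot at chute y = 0; up, its top slopes from 7 mm (far side) to 26 mm (robot's side) above the trough floor and blocks the rack; pressed down it sinks below the floor.
- finger_bar (a point): Centre of the top of the gate's red bar, on the robot's side of the trough and parallel to it: 24 wide, 160 long, 6 mm thick, over chute y = -125..+35 mm, at chute x = -50 mm down, -40 up. Top 48 mm above the table when fully down on its stop (blade wholly below the floor up to 52), 83 mm up. A spring keeps it up: 2 N starts it, 5 N holds it down; let go, it snaps up. A fingertip can slide along it.
- rack: Loose wooden rack in the trough, short of the gate: block 58 mm wide (x), 80 mm long (y), 22 mm high, corners cut back 4 mm, with six red and yellow knobs of 21 mm diameter whose tops are 50 mm above its underside. 0.15 to 0.3 kg. Origin: centre of its underside; y along the feed direction, z up.
- rack_rear (a point): Middle of the rack's rear face (the one to push), 40 mm behind its centre, 11 mm above its underside; the outermost knobs stand back 3 mm from this face.
- rack_front (a point): Middle of the rack's front face, 40 mm ahead of its centre, 11 mm above its underside.
- empty_rack: Bystander: rack of the same size with six bare pegs 36 mm high, loose on the table beyond the chute. Origin: centre of its underside.
- pot_red: Bystander: loose red turned pot with yellow rings, 42 mm diameter, 46 mm high, on the table beside the chute. Origin: centre of its underside.
- pot_yellow: Bystander: the same in yellow with green rings, beside the chute. Origin: centre of its underside.
- pot_green: Bystander: the same in green with yellow rings, beside the chute. Origin: centre of its underside.
- lac_stick: Bystander: red stick of lacquer, 16 x 120 x 12 mm, lying beyond the chute. Origin: centre of its underside.
- gouge: Bystander: turning gouge, 230 mm long, wooden handle 25 mm thick, lying on the robot's side of the chute. Origin: on the table where handle and steel meet.
- sanding_block: Bystander: cork sanding block 46 x 86 x 30 mm, on the robot's side of the chute. Origin: centre of its underside.
Not all that is in view belongs to the job. What is shaped like the rack but grey is not meant.

How it is judged:
On the way:
1. a fingertip holds the gate down while the front of the rack passes over it (z of finger_bar in the frame of chute below 0.056 m and contact force between the fingers and gate above 0.5 N and y of rack_front in the frame of chute above 0.01 m and y of rack_rear in the frame of chute below -0.005 m), for 0.1 s.
At the end, for the whole second after the job is handed in: The rack stands flat and at rest on the trough floor with its rear face at least 5 mm past the gate's middle plane, and the gate is up again behind it (its bar within 5 mm of its top position) (y of rack_rear in the frame of chute above 0.005 m and x of rack in the frame of chute between -0.008 and 0.008 m and z of rack in the frame of chute between 0.036 and 0.044 m and angle between rack's own z axis and vertical below 0.05 rad and linear speed of rack below 0.01 m/s and z of finger_bar in the frame of chute above 0.078 m); the robot touches nothing.
It fails at once if the gate presses on the rack (more than 1 N) (contact force between gate and rack above 1 N).
It fails at once if the rack is gripped or rammed (more than 15 N from the fingers) (contact force between the fingers and rack above 15 N).
It fails at once if the rack is lifted more than 8 mm or tipped (z of rack in the frame of chute above 0.048 m or angle between rack's own z axis and vertical above 0.2 rad).
It fails at once if something else on the bench is moved more than 20 mm (distance of any of empty_rack, pot_red, pot_yellow, pot_green, lac_stick, gouge, sanding_block from where it was at the start of the episode above 0.02 m).
It also fails if it takes over 51 s, if anything falls off the work surface, if the arm or the gripper's body presses on something with over 40 N, if the wrist force passes 120 N, or if a joint passes its speed limit or range.

ROBOT

A 6-joint arm with a two-finger parallel gripper is mounted at the origin on the work surface. World frame = base frame: x ahead of the robot, y to its left, z up, the work surface at z = 0. Lengths are in m, angles in rad, forces in N, time in s.
With the tool pointing down it reaches from about 0.275 to 1 m from the base axis. Payload 8.4 kg.
Tool frame: the origin (TCP) lies on the centre line of the jaws, within the pads' length; the fingertips stand 17 mm ahead of it and the grasp point (between the pads) lies 2 mm behind it; x points along the fingers, z is the direction in which the jaws open and shut, and the axes are right-handed (so a half turn about x gives the same grasp; the last joint's range is limited). The gripper opens to 85 mm and grips with 20 to 120 N. Pads are 22 mm wide; open, the fingers measure 114 mm over their backs; the gripper's body (76 mm by 85 mm) begins 54 mm behind the grasp point. The pads swing forward as they close: fully open they stand 13 mm farther back than shut.
Start: joints at [1.281, 0.353, 1.633, -0, 1.155, -0.002], TCP at [0.177, 0.599, 0.248] pointing down, gripper open.
Joint ranges: [-2.63, 2.63], [-0.92, 2.1], [0.06, 2.66], [-1.3, 4.44], [0, 2.69], [-3.02, 3.02]. Speed limits (rad/s): [2.22, 2.22, 2.79, 3.14, 3.14, 3.14].

INTERFACE

Orientations are given as a rotation vector (axis times angle).
In Python, from cell import manip, viewer gives the robot as it stands. The module is installed in compiled form; this text tells all that it offers.
- The arm moves only by the shell command python3 -m creep 'ROWS' [OPENING]. ROWS is JSON, a list of rows, each a list of 2 entries, a list of its own where there are three numbers: the shift along the tool's x, y, z in mm, then the turn about the tool's x in rad. A call has 1 to 12 rows; each row shifts and turns the pose as measured when the row begins, along the tool's axes as they then stand; what a row does not reach is not made up. A row lasts 1/10 s, in which the tool goes at most 50 mm and 8.59 degrees, less where a joint would pass 70% of its speed; a pose out of reach is approached as far as the arm can. A call with a gripper value outside its range is refused whole. OPENING is the opening in per cent of the stroke, from 0 (shut) to 100 (fully open), set as the call begins (- or left out, the last holds). The fingers move at their own pace and stop on an object; the grip force is fixed at half the most. Time passes only in rows, so rows that do not move let the fingers close. It gives the time, the measured TCP pose, the force and the opening at its end, in the units of the state.
- manip.get_obs(): the state, without advancing time (a new reading comes with each control period).
- viewer.read_camera(name): name is "side" or "top"; returns a dict with "frame" (480x640x3 uint8, red, green, blue), "z_map" (480x640 float32, m along the optical axis (not along the pixel's ray), 0 where there is no reading), "K" (3x3 intrinsics, pixels), "dist_coeffs" ([k1, k2, p1, p2, k3] as OpenCV has them; the pictures are not rectified), "extrinsics" (4x4, takes a point from world to camera coordinates). Camera axes: x right, y down, z forward; pixel columns grow to the right and rows downward; lengths in m; the calibration is good to about 2 mm. A picture is of the moment at which its call begins.
- manip.finish_job(): hands the job in, once; it reports no verdict.
The state is a dict: "t": time; "qpos": joint angles; "dq": joint speeds; "joint_torque": joint torques, N m; "position": TCP position; "orientation": TCP orientation; "contact_force": force on the tool from outside, world axes, zero at the start; "wrist_torque": the same for the moment, N m; "grip_width": opening from 0.0 (shut) to 1.0 (fully open).
Only numpy, scipy, OpenCV 4.12 (cv2) and the standard library are available. Lean on these libraries where they do the work, as an engineer would, in place of code of your own. Each camera call takes 0.05 s, during which the arm holds its last target.

## Working session

There is one attempt and no reset: what is moved stays moved. The work goes in short steps, Python scripts to look and compute and a shell command to move; the robot and the scene stay as the last step left them, time stands still between calls to the robot, and variables do not carry over. Pictures are saved under pics/ and viewed, and the job is handed in when it is done.

```bash
mkdir -p pics; ls
python3 - <<'E'
from cell import manip, viewer
import cv2
o=manip.get_obs(); print(o)
for n in("side","top"):
    c=viewer.read_camera(n); cv2.imwrite(f"pics/{n}0.png",c["frame"][:,:,::-1]); print(n,c["K"],c["dist_coeffs"],c["extrinsics"])
E
```

```text
pics
{'t': 0.0, 'qpos': array([ 1.28058413e+00,  3.53658135e-01,  1.63415946e+00,  1.38580429e-05,
        1.15517087e+00, -2.42613017e-03]), 'dq': array([-0.00049535,  0.00030572,  0.00160143,  0.00031279, -0.00027602,
       -0.00280375]), 'joint_torque': array([-3.33296164e-03, -6.05252624e+01, -3.42075992e+01, -2.09938039e-04,
        9.33197007e-03,  4.24349673e-05]), 'position': array([0.17727435, 0.59885412, 0.24754458]), 'orientation': array([-0.99547622,  1.33286576,  0.99410909]), 'contact_force': array([-0.37500906, -0.05593052, -0.74001609]), 'wrist_torque': array([-0.02071939, -0.00320929,  0.04028254]), 'grip_width': 1.0023038612860804}
side [[583.16223485   0.         315.35522635]
 [  0.         583.16223485 232.14814473]
 [  0.           0.           1.        ]] [-0.13327805  0.          0.          0.          0.        ] [[ 0.74141718 -0.67102159  0.00553136 -0.4296242 ]
 [-0.46115722 -0.51548975 -0.7222218   0.28080916]
 [ 0.48747778  0.53291682 -0.69163941  0.7943293 ]
 [ 0.          0.          0.          1.        ]]
top [[619.96038119   0.         326.91624051]
 [  0.         619.96038119 239.33378934]
 [  0.           0.           1.        ]] [-0.05820274  0.          0.          0.          0.        ] [[-0.00655046 -0.99932441  0.03616375 -0.0721372 ]
 [-0.99515088  0.00296524 -0.09831545  0.55967603]
 [ 0.09814179 -0.0366324  -0.99449799  1.07818389]
 [ 0.          0.          0.          1.        ]]
```

View pics/side0.png

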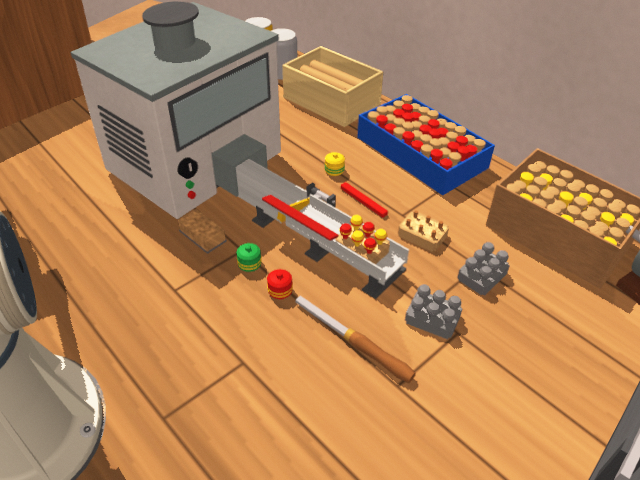

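View pics/top0.png

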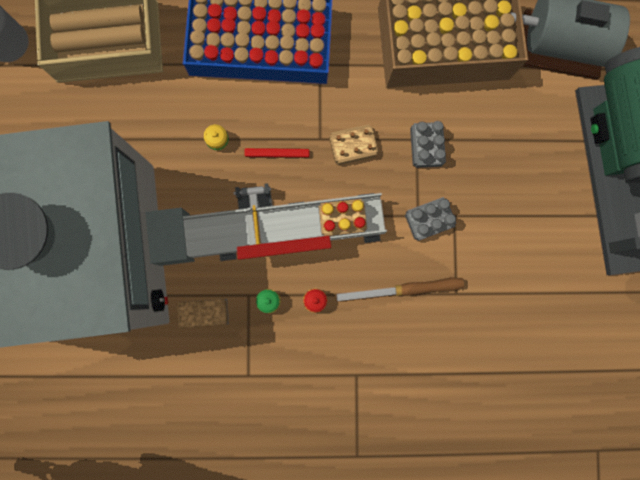

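The side view shows the chute running from the cabinet (about 240,165) to its open end (400,265). The red bar is at (265–335, 195–237) and the rack near (362,233). In the top view the bar is at (238–330, 247), the rack at (343,217), the blade at (256,225), and the green and red pots at (268,301) and (316,300). Next I'll measure these.

```bash
cat > h.py <<'E'
from cell import manip, viewer
import cv2, numpy as np
def cloud(c):
    K,D,E=c["K"],c["dist_coeffs"],c["extrinsics"]
    v,u=np.mgrid[0:480,0:640]
    p=cv2.undistortPoints(np.stack([u,v],-1).reshape(-1,1,2).astype(float),K,D).reshape(480,640,2)
    z=c["z_map"].astype(float)
    P=np.dstack([p[...,0]*z,p[...,1]*z,z])
    return (P-E[:3,3])@E[:3,:3]
def ray(c,uv,h):
    K,D,E=c["K"],c["dist_coeffs"],c["extrinsics"]
    p=cv2.undistortPoints(np.array(uv,float).reshape(-1,1,2),K,D).reshape(-1,2)
    d=np.c_[p,np.ones(len(p))]@E[:3,:3]; o=-E[:3,:3].T@E[:3,3]
    return o+d*((h-o[2])/d[:,2])[:,None]
E
python3 - <<'E'
from h import *
for n in("side","top"):
    c=viewer.read_camera(n); W=cloud(c); f=c["frame"].astype(int)
    hsv=cv2.cvtColor(c["frame"],cv2.COLOR_RGB2HSV)
    red=(((hsv[...,0]<6)|(hsv[...,0]>174))&(hsv[...,1]>180)&(hsv[...,2]>80)).astype(np.uint8)
    k,l,s,ce=cv2.connectedComponentsWithStats(red)
    for i in range(1,k):
        if s[i,4]<60: continue
        m=l==i; P=W[m&(c["z_map"]>0)]
        print(n,s[i],np.median(P,0).round(3),end=' ')
        if s[i,2]>50:
            cn,_=cv2.findContours(m.astype(np.uint8),cv2.RETR_EXTERNAL,cv2.CHAIN_APPROX_NONE)
            g=ray(c,cn[0].reshape(-1,2),np.median(P[:,2]) if 0 else .083)
            r=cv2.minAreaRect((g[:,:2]*1000).astype(np.float32)); print(r, 'z',np.percentile(P[:,2],[5,50,95]).round(4),end='')
        print()
    x0,y0,w,h=(225,150,200,160) if n=="side" else (140,170,260,110)
    cv2.imwrite(f"pics/{n}z.png",cv2.resize(c["frame"][y0:y0+h,x0:x0+w,::-1],None,fx=3,fy=3,interpolation=cv2.INTER_CUBIC))
E
```

```text
side [393 104  28  18 298] [0.953 0.117 0.064] 
side [376 115  20  19 184] [0.887 0.123 0.062] 
side [419 119  29  19 321] [0.947 0.037 0.065] 
side [402 131  21  21 208] [0.882 0.042 0.062] 
side [448 136  29  25 387] [ 0.943 -0.047  0.064] 
side [431 149  21  21 227] [ 0.877 -0.038  0.062] 
side [341 182  47  36 456] [0.718 0.013 0.01 ] 
side [262 195  76  45 682] [ 0.54  -0.003  0.083] ((539.3214111328125, -0.5806961059570312), (19.009031295776367, 161.57540893554688), 6.9556050300598145) z [0.0787 0.0826 0.0857]
side [363 222  11   9  80] [ 0.607 -0.101  0.086] 
side [340 224  11   9  81] [ 0.575 -0.078  0.086] 
side [364 233  12  15 112] [ 0.583 -0.127  0.085] 
side [267 269  25  24 473] [ 0.447 -0.058  0.035] 
top [207   4  14  29 293] [0.959 0.127 0.066] 
top [222   6  15  26 280] [0.953 0.1   0.065] 
top [252   7  14  28 294] [0.953 0.047 0.066] 
top [267   9  14  26 281] [0.949 0.021 0.065] 
top [296  10  14  28 289] [ 0.947 -0.033  0.066] 
top [311  12  14  26 271] [ 0.942 -0.058  0.066] 
top [205  45  13  14 145] [0.891 0.13  0.068] 
top [221  47  12  15 147] [0.889 0.104 0.061] 
top [250  48  13  14 147] [0.886 0.051 0.069] 
top [265  50  13  15 144] [0.884 0.024 0.061] 
top [295  51  12  14 141] [ 0.881 -0.029  0.069] 
top [310  53  12  14 140] [ 0.88  -0.055  0.061] 
top [245 148  65  10 542] [0.722 0.017 0.011] ((704.4675903320312, 12.070362091064453), (110.15157318115234, 15.233308792114258), 88.59709930419922) z [0.007  0.0109 0.0146]
top [337 202  11  10  81] [ 0.609 -0.099  0.088] 
top [355 217  10  11  81] [ 0.583 -0.127  0.089] 
top [324 221  11  10  81] [ 0.578 -0.076  0.087] 
top [ 237  236   94   23 1110] [0.541 0.002 0.083] ((540.6326293945312, 0.8045730590820312), (21.04131507873535, 158.6222686767578), 6.950885772705078) z [0.0785 0.0829 0.0871]
top [304 290  23  22 393] [ 0.452 -0.053  0.037]
```

View pics/topz.png

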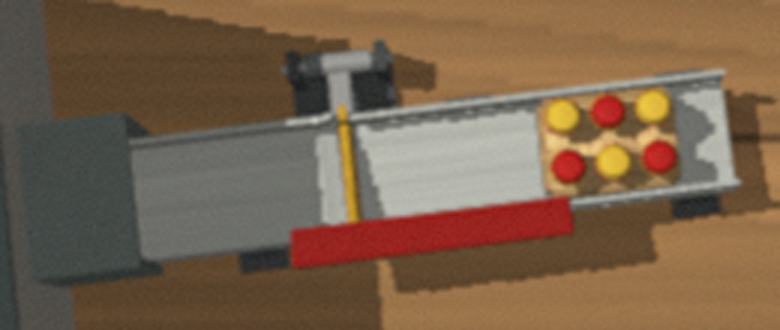

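View pics/sidez.png

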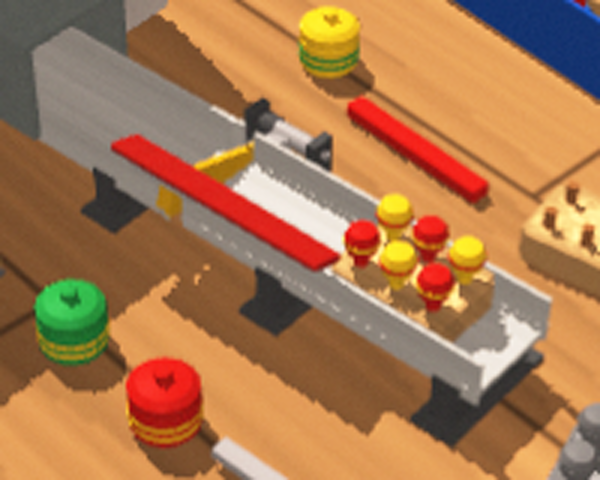

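```bash
cat >> h.py <<'E'
A=0.1213
R=np.array([[np.cos(A),-np.sin(A)],[np.sin(A),np.cos(A)]])
O=np.array([.575,.050])
def ch(p): return (np.asarray(p)[...,:2]-O)@R*1000   # chute coords mm
def wo(p): return O+np.asarray(p)/1000@R.T
E
python3 - <<'E'
from h import *
for n in("top","side"):
    c=viewer.read_camera(n); W=cloud(c)
    q=np.dstack([ch(W),W[...,2]*1000]); z=q[...,2]
    # robust: rack deck / knobs, walls
    ok=(c["z_map"]>0)
    m=ok&(z>58)&(z<100)&(abs(q[...,0])<30)&(q[...,1]<-40)&(q[...,1]>-230)
    P=q[m]; print(n,'rack x,y pct',np.percentile(P,[1,50,99],0).round(1))
    for k in range(-230,130,10):
        mm=ok&(z>55)&(z<70)&(abs(q[...,1]-k)<5)&(q[...,0]>22)&(q[...,0]<45)
        if mm.sum()>3 and k%30==0: print('far wall',k,np.median(q[mm],0).round(1))
    m=ok&(z>100)&(z<118)&(abs(q[...,0])<80)&(q[...,1]>80)&(q[...,1]<180)
    print('hood',np.percentile(q[m],[1,50,99],0).round(1))
    hsv=cv2.cvtColor(c["frame"],cv2.COLOR_RGB2HSV)
    sat=(hsv[...,1]>170)&ok&(z>72)&(z<100)&(abs(q[...,0])<30)&(q[...,1]<-70)
    print('knobs',q[sat].min(0).round(1),q[sat].max(0).round(1))
    yel=(abs(hsv[...,0].astype(int)-27)<5)&(hsv[...,1]>170)&ok&(abs(q[...,1])<20)&(abs(q[...,0])<40)
    print('blade',np.median(q[yel],0).round(1))
E
```

```text
top rack x,y pct [[ -29.7 -191.2   58.7]
 [  -1.  -149.2   77.5]
 [  29.   -65.6   91.3]]
far wall -210 [  34.  -210.1   59.5]
far wall -180 [  33.5 -180.6   61.1]
far wall -150 [  33.1 -148.7   61.5]
far wall -120 [  31.3 -118.8   60.5]
far wall -90 [ 34.1 -90.6  59.7]
far wall -60 [ 34.1 -60.9  61.6]
far wall -30 [ 34.1 -31.   61.5]
far wall 30 [35.3 30.5 60.3]
far wall 60 [35.4 59.5 59.8]
far wall 90 [35.4 89.7 60.8]
far wall 120 [ 36.7 117.9  60.7]
hood [[-65.6 114.9 102.1]
 [  1.1 147.9 109.1]
 [ 64.9 176.2 116.4]]
knobs [ -29.9 -188.7   76.5] [ 26.7 -77.5  93. ]
blade [nan nan nan]
side rack x,y pct [[ -29.6 -192.8   58.5]
 [ -10.5 -156.2   75.8]
 [  26.   -86.2   89.4]]
far wall -210 [  34.  -209.1   58.8]
far wall -180 [  29.9 -182.1   61. ]
far wall -150 [  30.8 -154.2   60.1]
far wall -90 [ 33.6 -89.4  59.2]
far wall -60 [ 33.8 -58.9  59.1]
far wall -30 [ 34.1 -29.9  59. ]
far wall 30 [35.4 30.2 59.7]
far wall 60 [34.8 58.8 60. ]
far wall 90 [35.3 91.  59.7]
far wall 120 [ 39.  119.4  61.8]
hood [[-72.3 115.3 100.6]
 [ -3.4 154.7 109.2]
 [ 75.7 179.3 117.5]]
knobs [ -29.9 -189.    72.3] [ 26.6 -73.   91.4]
blade [10.7  1.4 53.8]
  return _methods._mean(a, axis=axis, dtype=dtype,
  ret = um.true_divide(
```

```bash
sed -i 's/^A=.*/A=0.117/; s/^O=.*/O=np.array([.576,.050])/' h.py
cat >> h.py <<'E'
from scipy.spatial.transform import Rotation as Ro
def st(tgt=None):
    o=manip.get_obs(); M=Ro.from_rotvec(o["orientation"]).as_matrix(); p=o["position"]
    zx=M[:,2]; yaw=np.arctan2(zx[1],zx[0])
    print('t',round(o["t"],2),'pos',p.round(4),'chute',ch(p).round(1),'z',round(p[2]*1000,1),'F',o["contact_force"].round(1),'g',round(o["grip_width"],3))
    print('axes\n',M.round(3),'jaw yaw',yaw.round(3), 'q',o["qpos"].round(2))
    if tgt is not None:  # chute x,y,z mm for TCP
        w=np.r_[wo(tgt[:2]),tgt[2]/1000]
        print('shift tool mm',(M.T@(w-p)*1000).round(1))
E
python3 -c "
from h import *
st([0,-215,450])"
```

```text
t 0.3 pos [0.1774 0.5992 0.248 ] chute [-331.8  591.9] z 248.0 F [-0.4 -0.7 -0.8] g 0.996
axes
 [[-0.    -0.959  0.284]
 [-0.001  0.284  0.959]
 [-1.    -0.    -0.001]] jaw yaw 1.283 q [ 1.28  0.35  1.63 -0.    1.16 -0.  ]
shift tool mm [-201.7 -622.8 -611.1]
```

```bash
python3 -m creep '[[[-30,0,0],0.13],[[-30,0,0],0.13],[[-30,0,0],0.13],[[-30,0,0],0.13],[[-30,0,0],0.13],[[-30,0,0],0.13],[[-25,0,0],0.13],[[-20,0,0],0.13],[[0,0,0],0.126],[[0,0,0],0]]' 0; python3 -c "
from h import *
st([0,-218,300])"
```

```text
t: 1.3
position: [0.1771, 0.5982, 0.4809]
orientation: [-0.058, 1.571, 0.052]
contact_force: [0.2, -0.5, -0.3]
grip_width: -0.003
t 1.3 pos [0.1771 0.5982 0.4809] chute [-332.2  591. ] z 480.9 F [ 0.2 -0.5 -0.3] g -0.003
axes
 [[-0.001 -0.07   0.998]
 [-0.004  0.998  0.07 ]
 [-1.    -0.004 -0.001]] jaw yaw 0.07 q [1.28 0.23 1.31 0.   1.61 1.21]
shift tool mm [ 183.3 -791.9  370. ]
```

```bash
python3 -m creep '[[[0,-40,20],0],[[0,-40,20],0],[[0,-40,20],0],[[0,-40,20],0],[[0,-40,20],0],[[0,-40,20],0],[[0,-40,20],0],[[0,-40,20],0],[[0,-40,20],0],[[0,-40,20],0],[[0,-40,20],0],[[0,-40,20],0]]' ; python3 -c "
from h import *
st([0,-218,300])"
```

```text
t: 2.5
position: [0.4659, 0.1286, 0.4758]
orientation: [-0.109, 1.575, 0.096]
contact_force: [0.7, 1.9, 0.1]
grip_width: 0.001
t 2.5 pos [0.4659 0.1286 0.4758] chute [-100.2   90.9] z 475.8 F [0.7 1.9 0.1] g 0.001
axes
 [[-0.006 -0.13   0.991]
 [-0.009  0.991  0.13 ]
 [-1.    -0.008 -0.007]] jaw yaw 0.131 q [ 0.27 -0.01  1.59 -0.01  1.57  0.14]
shift tool mm [ 177.6 -308.9   97.1]
```

```bash
python3 -m creep '[[[0,-40,12],0],[[0,-40,12],0],[[0,-40,12],0],[[10,-40,12],0],[[20,-40,12],0],[[25,-40,12],0],[[25,-30,10],0],[[25,-15,7],0],[[25,0,0],0],[[10,0,0],0],[[0,0,0],0],[[0,0,0],0]]' ; python3 -c "
from h import *
st([0,-218,120])"
```

```text
t: 3.7
position: [0.5969, -0.1603, 0.3269]
orientation: [-0.139, 1.579, 0.128]
contact_force: [0.5, 0.0, 0.8]
grip_width: 0.001
t 3.7 pos [ 0.5969 -0.1603  0.3269] chute [  -3.7 -211.3] z 326.9 F [0.5 0.  0.8] g 0.001
axes
 [[-0.012 -0.169  0.986]
 [-0.008  0.986  0.169]
 [-1.    -0.006 -0.013]] jaw yaw 0.17 q [-0.26  0.28  1.55 -0.01  1.31 -0.43]
shift tool mm [206.9  -5.7   6. ]
```

```bash
python3 -m creep '[[[30,0,0],0.05],[[40,-2,2],0],[[40,-2,2],0],[[40,-1,1],0],[[30,0,0],0],[[20,0,0],0],[[5,0,0],0],[[0,0,0],0]]'
python3 - <<'E'
from h import *
st([0,-216,70])
for n,(x0,y0,w,h) in dict(side=(250,130,200,160),top=(220,120,260,160)).items():
    c=viewer.read_camera(n)
    cv2.imwrite(f"pics/{n}1.png",cv2.resize(c["frame"][y0:y0+h,x0:x0+w,::-1],None,fx=3,fy=3,interpolation=cv2.INTER_CUBIC))
E
```

```text
t: 4.5
position: [0.6113, -0.1647, 0.1311]
orientation: [-0.114, 1.557, 0.091]
contact_force: [0.4, 1.0, 0.1]
grip_width: -0.002
t 4.5 pos [ 0.6113 -0.1647  0.1311] chute [  10.  -217.4] z 131.1 F [0.4 1.  0.1] g -0.002
axes
 [[ 0.012 -0.13   0.991]
 [-0.014  0.991  0.13 ]
 [-1.    -0.015  0.011]] jaw yaw 0.131 q [-0.26  0.48  1.72 -0.01  0.92 -0.38]
shift tool mm [ 61.    2.5 -10.6]
```

View pics/side1.png

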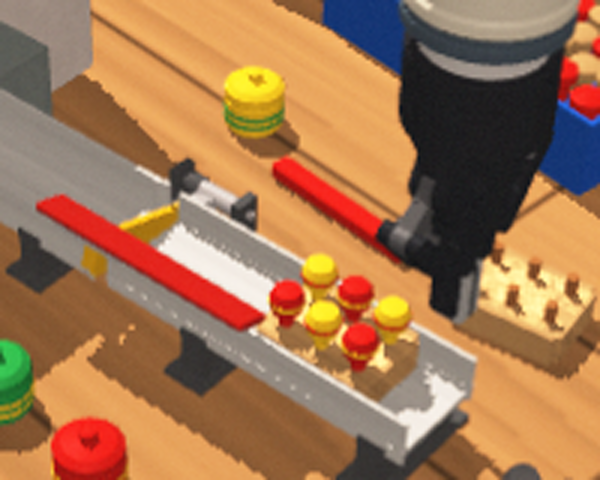

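View pics/top1.png

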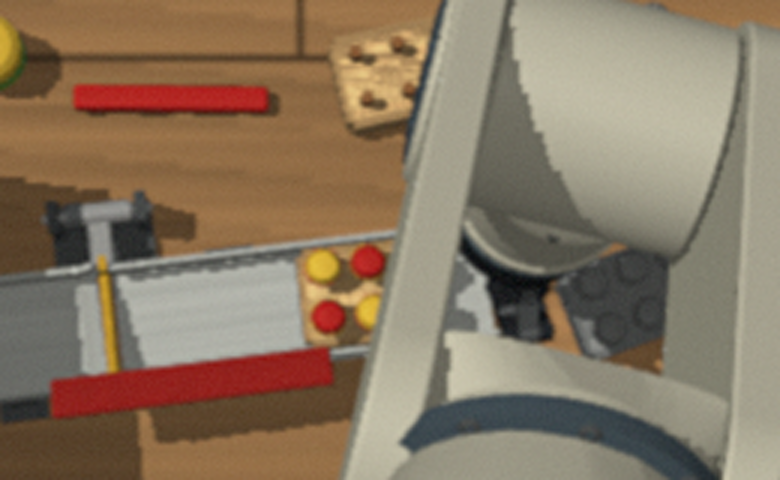

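The gripper is shut above the open end of the chute, with its tip at about (455,315) in the side crop. I'll get the tip height from the depth map.

Run:
```python
from h import *
c=viewer.read_camera("side"); W=cloud(c); q=np.dstack([ch(W),W[...,2]*1000])
m=(c["z_map"]>0)&(abs(q[...,0]-10)<50)&(abs(q[...,1]+217)<45)&(q[...,2]>95)&(q[...,2]<300)
P=q[m]; print(np.percentile(P,[0,1,5,50,99],0).round(1))
for a in range(95,180,10):
    s=P[abs(P[:,2]-a)<5]
    if len(s)>3: print(a,len(s),np.percentile(s,[2,98],0).round(1).tolist())
vv,uu=np.where(m); print(uu.min(),uu.max(),vv.max())
```

```text
[[ -39.9 -254.3  113.5]
 [ -37.6 -253.3  123.8]
 [ -31.  -251.8  140.3]
 [ -15.4 -228.8  248.7]
 [  52.  -190.9  295. ]]
115 15 [[2.5, -229.9, 113.6], [9.7, -213.3, 119.9]]
125 66 [[-3.6, -230.8, 120.6], [15.4, -213.0, 129.8]]
135 74 [[-4.6, -230.1, 130.3], [16.8, -211.5, 139.7]]
145 60 [[-4.4, -230.2, 140.1], [16.8, -212.5, 149.0]]
155 32 [[-3.6, -231.4, 150.6], [18.3, -210.4, 159.6]]
165 152 [[-25.4, -231.8, 160.2], [40.7, -210.3, 169.7]]
175 102 [[-33.9, -232.7, 170.3], [50.5, -210.0, 179.6]]
380 438 237
```

```bash
python3 -m creep '[[[0,0,-6],0.014],[[10,0,-4],0],[[20,0,0],0],[[15,0,0],0],[[10,0,0],0],[[5,0,0],0],[[0,0,0],0]]' ; python3 -c "
from h import *
st([0,-204,67])"
```

```text
t: 5.35
position: [0.6036, -0.1683, 0.0727]
orientation: [-0.103, 1.549, 0.076]
contact_force: [-0.0, 0.4, 0.5]
grip_width: 0.0
t 5.35 pos [ 0.6036 -0.1683  0.0727] chute [   1.9 -220. ] z 72.7 F [-0.   0.4  0.5] g 0.0
axes
 [[ 0.021 -0.114  0.993]
 [-0.016  0.993  0.114]
 [-1.    -0.018  0.019]] jaw yaw 0.115 q [-0.27  0.55  1.77 -0.01  0.8  -0.37]
shift tool mm [ 5.3 16.1 -2. ]
```

```bash
python3 -m creep '[[[5,0,-1],0],[[0,4,-1],0],[[0,3,0],0],[[0,2,0],0],[[0,2,0],0],[[0,2,0],0],[[0,2,0],0],[[0,2,0],0],[[0,2,0],0]]' ; python3 -c "
from h import *
st([0,-112,67])"
```

```text
t: 6.25
position: [0.6006, -0.1484, 0.0688]
orientation: [-0.104, 1.546, 0.075]
contact_force: [0.9, -1.3, -1.0]
grip_width: 0.003
t 6.25 pos [ 0.6006 -0.1484  0.0688] chute [   1.3 -199.9] z 68.8 F [ 0.9 -1.3 -1. ] g 0.003
axes
 [[ 0.024 -0.114  0.993]
 [-0.017  0.993  0.115]
 [-1.    -0.02   0.022]] jaw yaw 0.115 q [-0.24  0.55  1.79 -0.02  0.78 -0.34]
shift tool mm [ 0.1 88.  -1.5]
```

```bash
python3 -m creep '[[[0,2,0],0],[[0,2,0],0],[[0,3,0],0],[[0,3,0],0],[[0,3,0],0],[[0,3,0],0],[[0,3,0],0],[[0,3,0],0],[[0,3,0],0],[[0,3,0],0],[[0,3,0],0]]'
python3 - <<'E'
from h import *
st([0,-112,67])
for n,(x0,y0,w,h) in dict(side=(250,130,200,160)).items():
    c=viewer.read_camera(n)
    cv2.imwrite(f"pics/{n}2.png",cv2.resize(c["frame"][y0:y0+h,x0:x0+w,::-1],None,fx=3,fy=3,interpolation=cv2.INTER_CUBIC))
E
```

```text
t: 7.35
position: [0.5976, -0.1158, 0.0688]
orientation: [-0.105, 1.544, 0.074]
contact_force: [0.7, -1.5, 2.3]
grip_width: -0.002
t 7.35 pos [ 0.5976 -0.1158  0.0688] chute [   2.1 -167.2] z 68.8 F [ 0.7 -1.5  2.3] g -0.002
axes
 [[ 0.026 -0.114  0.993]
 [-0.018  0.993  0.115]
 [-1.    -0.021  0.023]] jaw yaw 0.115 q [-0.19  0.53  1.82 -0.02  0.76 -0.29]
shift tool mm [ 0.6 55.2 -2.2]
```

View pics/side2.png

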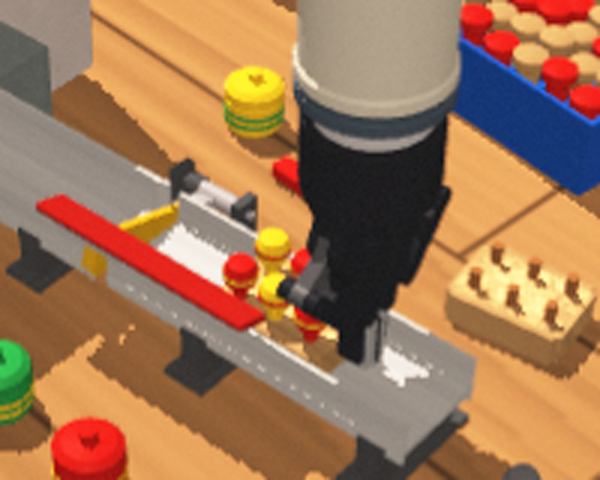

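The rack is moving with the shut fingertips, and its front knobs are level with the end of the bar at (240,275) in the crop.

```bash
python3 -m creep '[[[0,4,-1],0],[[0,4,-1],0],[[0,4,0],0],[[0,4,0],0],[[0,4,0],0],[[0,4,0],0],[[0,4,0],0],[[0,4,0],0],[[0,4,0],0],[[0,4,0],0],[[0,3,0],0],[[0,2,0],0]]'
python3 - <<'E'
from h import *
st([0,-112,67])
c=viewer.read_camera("side"); W=cloud(c); q=np.dstack([ch(W),W[...,2]*1000])
hsv=cv2.cvtColor(c["frame"],cv2.COLOR_RGB2HSV)
m=(c["z_map"]>0)&(hsv[...,1]>170)&(q[...,2]>70)&(abs(q[...,0])<27)&(q[...,1]>-200)&(q[...,1]<60)
print(np.percentile(q[m],[0,2,50,98,100],0).round(1))
x0,y0,w,h=(250,130,200,160)
cv2.imwrite(f"pics/side3.png",cv2.resize(c["frame"][y0:y0+h,x0:x0+w,::-1],None,fx=3,fy=3,interpolation=cv2.INTER_CUBIC))
E
```

```text
t: 8.6
position: [0.5901, -0.0672, 0.0681]
orientation: [-0.106, 1.544, 0.074]
contact_force: [-0.4, -3.0, 3.0]
grip_width: 0.002
t 8.6 pos [ 0.5901 -0.0672  0.0681] chute [   0.4 -118.1] z 68.1 F [-0.4 -3.   3. ] g 0.002
axes
 [[ 0.026 -0.115  0.993]
 [-0.019  0.993  0.115]
 [-0.999 -0.022  0.024]] jaw yaw 0.116 q [-0.11  0.52  1.85 -0.02  0.75 -0.21]
shift tool mm [ 1.   6.1 -0.4]
[[ -25.8 -150.5   70.3]
 [ -25.  -102.8   71.7]
 [ -16.2  -49.8   83.3]
 [  19.6  -35.5   89.3]
 [  22.6  -31.4  244.7]]
```

View pics/side3.png

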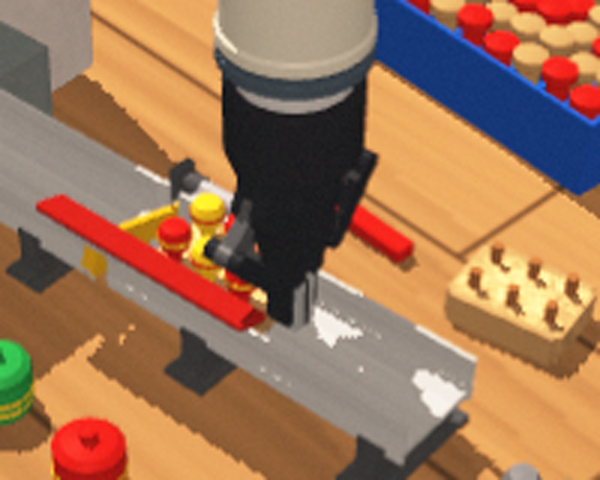

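```bash
python3 -m creep '[[[0,3,0],0],[[0,3,0],0],[[0,2,0],0],[[0,-4,0],0],[[0,-4,0],0],[[-10,0,0],0],[[-20,0,0],0],[[-25,0,0],0],[[-10,0,0],0],[[0,0,0],0]]' ; python3 -m creep '[[[0,0,-10],0],[[0,0,-9],0],[[0,0,0],0],[[0,0,0],0],[[0,0,0],0]]' 45
python3 - <<'E'
from h import *
st([-19,-116,125])
for n in("side","top"):
  c=viewer.read_camera(n); W=cloud(c); q=np.dstack([ch(W),W[...,2]*1000])
  m=(c["z_map"]>0)&(q[...,2]>97)&(q[...,2]<160)&(abs(q[...,0]+19)<70)&(q[...,1]>-160)&(q[...,1]<-85)
  for a in range(95,165,8):
    s=q[m&(abs(q[...,2]-a)<4)]
    if len(s)>3: print(n,a,len(s),np.sort(s[:,0])[::max(1,len(s)//12)].round(0),np.percentile(s[:,1],[2,98]).round(1))
  x0,y0,w,h=(220,130,200,160) if n=="side" else (220,120,260,160)
  cv2.imwrite(f"pics/{n}4.png",cv2.resize(c["frame"][y0:y0+h,x0:x0+w,::-1],None,fx=3,fy=3,interpolation=cv2.INTER_CUBIC))
E
```

```text
t: 9.65
position: [0.5866, -0.0655, 0.1353]
orientation: [-0.103, 1.548, 0.075]
contact_force: [0.8, 0.3, -0.1]
grip_width: -0.002
t: 10.15
position: [0.5635, -0.0677, 0.1319]
orientation: [-0.102, 1.553, 0.076]
contact_force: [-0.6, -0.2, 0.2]
grip_width: 0.449
t 10.15 pos [ 0.5635 -0.0677  0.1319] chute [ -26.1 -115.4] z 131.9 F [-0.6 -0.2  0.2] g 0.449
axes
 [[ 0.017 -0.113  0.993]
 [-0.016  0.993  0.113]
 [-1.    -0.018  0.015]] jaw yaw 0.114 q [-0.11  0.39  1.87 -0.02  0.86 -0.22]
shift tool mm [ 7.  -0.4  7. ]
side 119 57 [-57. -54. -52. -51. -49. -46.  -8.  -8.  -7.  -7.  -7.  -6.  -5.  -5.
   1.] [-128.  -106.7]
side 127 96 [-60. -58. -57. -56. -52. -51.  -8.  -7.  -7.  -6.  -6.  -4.] [-128.2 -108. ]
side 135 108 [-61. -59. -58. -56. -52. -51. -45.  -7.  -7.  -6.  -6.  -4.] [-128.  -106.6]
side 143 92 [-61. -60. -58. -53. -51. -48.  -8.  -7.  -7.  -7.  -6.  -6.  -4.   7.] [-127.6 -106.5]
side 151 88 [-61. -58. -54. -50.  -9.  -8.  -7.  -7.  -6.  -6.  -5.  -4.  -1.] [-127.5 -105.7]
side 159 40 [-71. -59. -57. -52.  -7.  -6.  -6.  -6.  -5.  -5.  -4.  -4.  -3.  12.] [-128.6 -106.5]
```

View pics/side4.png

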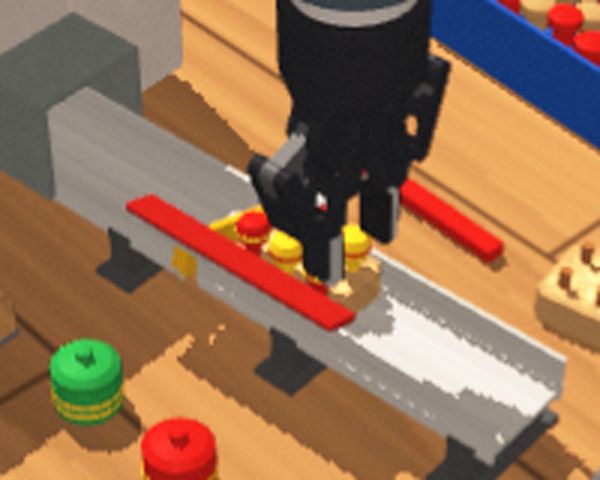

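View pics/top4.png

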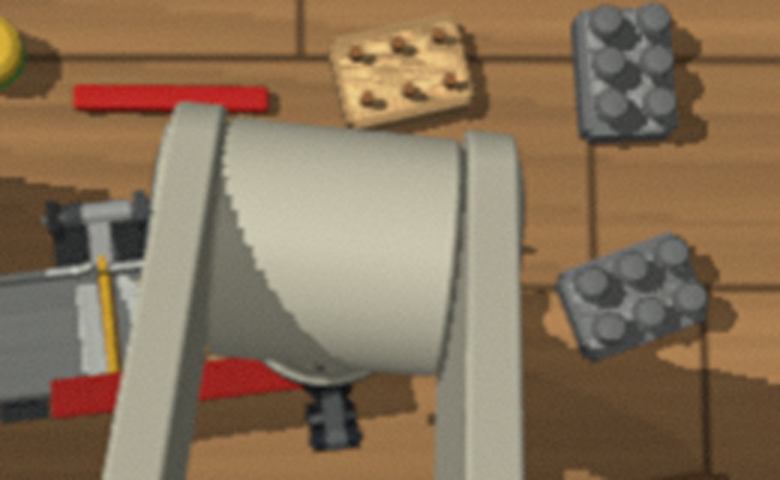

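The fingers are open to about 39 mm, with the bar finger at chute x of -46 to -60. I'll shift +7 mm and go down.

```bash
python3 -m creep '[[[0,0,5],0],[[10,0,2],0],[[12,0,0],0],[[6,0,0],0],[[4,0,0],0],[[4,0,0],0],[[4,0,0],0],[[0,0,0],0]]' ; python3 -c "
from h import *
st([-20,-115,65])"
```

```text
t: 11.05
position: [0.5723, -0.0674, 0.0879]
orientation: [-0.102, 1.553, 0.076]
contact_force: [-1.1, 0.1, 2.9]
grip_width: 0.447
t 11.05 pos [ 0.5723 -0.0674  0.0879] chute [ -17.4 -116.2] z 87.9 F [-1.1  0.1  2.9] g 0.447
axes
 [[ 0.016 -0.113  0.993]
 [-0.016  0.993  0.114]
 [-1.    -0.018  0.014]] jaw yaw 0.114 q [-0.11  0.47  1.87 -0.02  0.78 -0.21]
shift tool mm [22.8  1.6 -2.9]
```

```bash
python3 -m creep '[[[4,0,-1],0],[[4,0,-1],0],[[4,0,-1],0],[[4,0,0],0],[[3,0,0],0],[[0,0,0],0]]'
python3 - <<'E'
from h import *
st([-20,-115,63])
c=viewer.read_camera("side"); W=cloud(c); q=np.dstack([ch(W),W[...,2]*1000])
hsv=cv2.cvtColor(c["frame"],cv2.COLOR_RGB2HSV)
m=(c["z_map"]>0)&((hsv[...,0]<6)|(hsv[...,0]>174))&(hsv[...,1]>180)&(q[...,0]<-32)&(q[...,0]>-80)&(abs(q[...,1]+45)<90)
P=q[m];print(len(P))
for lo in range(-140,50,30):
  s=P[(P[:,1]>lo)&(P[:,1]<lo+30)]
  if len(s)>3: print(lo,np.median(s,0).round(1),s[:,0].min().round(1),s[:,0].max().round(1))
x0,y0,w,h=(220,130,200,160)
cv2.imwrite(f"pics/side5.png",cv2.resize(c["frame"][y0:y0+h,x0:x0+w,::-1],None,fx=3,fy=3,interpolation=cv2.INTER_CUBIC))
E
```

```text
t: 11.65
position: [0.5688, -0.0681, 0.0679]
orientation: [-0.102, 1.554, 0.076]
contact_force: [-1.2, 1.6, 3.7]
grip_width: 0.45
t 11.65 pos [ 0.5688 -0.0681  0.0679] chute [ -21.  -116.4] z 67.9 F [-1.2  1.6  3.7] g 0.45
axes
 [[ 0.016 -0.113  0.993]
 [-0.016  0.993  0.114]
 [-1.    -0.018  0.014]] jaw yaw 0.114 q [-0.11  0.5   1.89 -0.02  0.74 -0.21]
shift tool mm [4.9 1.5 0.9]
828
-140 [ -53.9 -117.4   51. ] -61.3 -47.1
-110 [-51.1 -93.7  50.9] -60.8 -36.7
-80 [-49.7 -64.9  50.7] -60.7 -35.4
-50 [-50.  -34.7  50.5] -60.8 -35.7
-20 [-50.3  -4.7  50.7] -61.1 -35.5
10 [-51.2  21.7  50.8] -62.3 -36.0
```

View pics/side5.png

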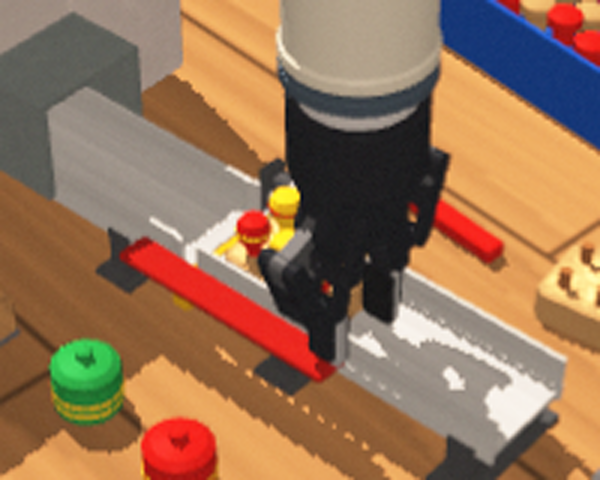

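The bar is down at about 51 mm, with its far end at (125,250) in the crop. I'll press 2 mm more and start pushing.

```bash
python3 -m creep '[[[2,0,0],0],[[0.5,2,0],0],[[0,2,0],0],[[0,2,0],0],[[0,2,0],0],[[0,2,0],0],[[0,2,0],0],[[0,2,0],0]]'
python3 - <<'E'
from h import *
st([-20,3,65])
c=viewer.read_camera("side"); W=cloud(c); q=np.dstack([ch(W),W[...,2]*1000])
hsv=cv2.cvtColor(c["frame"],cv2.COLOR_RGB2HSV)
m=(c["z_map"]>0)&((hsv[...,0]<6)|(hsv[...,0]>174))&(hsv[...,1]>180)&(q[...,0]<-32)&(q[...,0]>-80)&(abs(q[...,1]+45)<90)
print(np.median(q[m],0))
E
```

```text
t: 12.5
position: [0.5701, -0.0547, 0.0667]
orientation: [-0.105, 1.548, 0.074]
contact_force: [0.3, -4.3, 3.1]
grip_width: 0.449
t 12.5 pos [ 0.5701 -0.0547  0.0667] chute [ -18.1 -103.3] z 66.7 F [ 0.3 -4.3  3.1] g 0.449
axes
 [[ 0.022 -0.114  0.993]
 [-0.018  0.993  0.115]
 [-1.    -0.021  0.02 ]] jaw yaw 0.115 q [-0.09  0.5   1.89 -0.02  0.73 -0.19]
shift tool mm [ -0.5 106.4  -2.2]
[-50.65272206 -47.54771585  49.28979735]
```

```bash
python3 -m creep '[[[0.2,3,-0.5],0],[[0,3,-0.5],0],[[0,3,-0.5],0],[[0,3,0],0],[[0,3,0],0],[[0,3,0],0],[[0,3,0],0],[[0,3,0],0]]'
python3 - <<'E'
from h import *
st([-20,3,65])
c=viewer.read_camera("side"); W=cloud(c); q=np.dstack([ch(W),W[...,2]*1000])
hsv=cv2.cvtColor(c["frame"],cv2.COLOR_RGB2HSV)
m=(c["z_map"]>0)&((hsv[...,0]<6)|(hsv[...,0]>174))&(hsv[...,1]>180)&(q[...,0]<-32)&(q[...,0]>-80)&(abs(q[...,1]+45)<90)
print(np.median(q[m],0))
x0,y0,w,h=(220,130,200,160)
cv2.imwrite(f"pics/side6.png",cv2.resize(c["frame"][y0:y0+h,x0:x0+w,::-1],None,fx=3,fy=3,interpolation=cv2.INTER_CUBIC))
E
```

```text
t: 13.35
position: [0.5668, -0.0294, 0.0666]
orientation: [-0.106, 1.546, 0.074]
contact_force: [1.7, -4.7, 4.8]
grip_width: 0.452
t 13.35 pos [ 0.5668 -0.0294  0.0666] chute [-18.4 -77.8] z 66.6 F [ 1.7 -4.7  4.8] g 0.452
axes
 [[ 0.024 -0.114  0.993]
 [-0.019  0.993  0.115]
 [-1.    -0.022  0.022]] jaw yaw 0.115 q [-0.04  0.49  1.91 -0.03  0.72 -0.14]
shift tool mm [-0.2 80.8 -1.8]
[-50.91255512 -47.0799995   49.3219952 ]
```

View pics/side6.png

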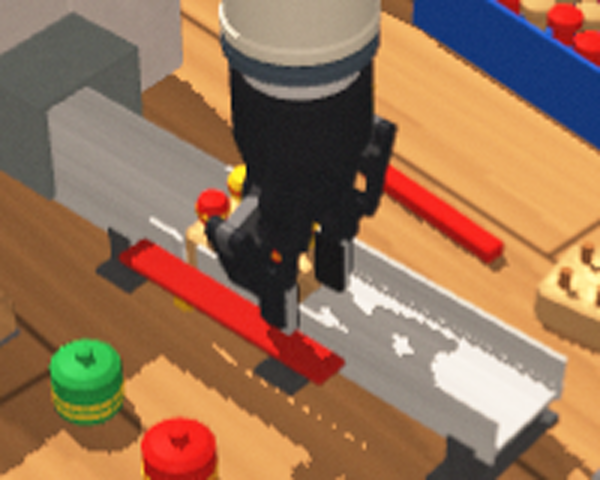

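The bar is held at 49 mm and the rack's front knob, at (212,205), is over the slot. I'll keep pushing.

```bash
python3 -m creep '[[[0.1,3,-0.3],0],[[0.1,3,-0.3],0],[[0,3,-0.3],0],[[0,3,0],0],[[0,3,0],0],[[0,3,0],0],[[0,3,0],0],[[0,3,0],0],[[0,3,0],0],[[0,3,0],0]]'
python3 - <<'E'
from h import *
st([-20,3,65])
c=viewer.read_camera("side"); W=cloud(c); q=np.dstack([ch(W),W[...,2]*1000])
hsv=cv2.cvtColor(c["frame"],cv2.COLOR_RGB2HSV)
m=(c["z_map"]>0)&((hsv[...,0]<6)|(hsv[...,0]>174))&(hsv[...,1]>180)&(q[...,0]<-32)&(q[...,0]>-80)&(abs(q[...,1]+45)<90)
print(np.median(q[m],0))
E
```

```text
t: 14.4
position: [0.5632, 0.0025, 0.0667]
orientation: [-0.107, 1.543, 0.073]
contact_force: [0.9, -5.7, 7.1]
grip_width: 0.448
t 14.4 pos [0.5632 0.0025 0.0667] chute [-18.3 -45.7] z 66.7 F [ 0.9 -5.7  7.1] g 0.448
axes
 [[ 0.027 -0.115  0.993]
 [-0.02   0.993  0.115]
 [-0.999 -0.023  0.024]] jaw yaw 0.115 q [ 0.01  0.48  1.92 -0.03  0.71 -0.08]
shift tool mm [ 0.6 48.7 -1.8]
[-50.87946518 -52.24259462  49.26583044]
```

```bash
python3 -m creep '[[[0,3,-0.4],0],[[0,3,-0.3],0],[[0,3,0],0],[[0,3,0],0],[[0,3,0],0],[[0,3,0],0],[[0,3,0],0],[[0,3,0],0],[[0,3,0],0],[[0,3,0],0]]'
python3 - <<'E'
from h import *
st([-20,8,65])
c=viewer.read_camera("side"); W=cloud(c); q=np.dstack([ch(W),W[...,2]*1000])
hsv=cv2.cvtColor(c["frame"],cv2.COLOR_RGB2HSV)
m=(c["z_map"]>0)&((hsv[...,0]<6)|(hsv[...,0]>174))&(hsv[...,1]>180)&(q[...,0]<-32)&(q[...,0]>-80)&(abs(q[...,1]+45)<90)
print(np.median(q[m],0))
x0,y0,w,h=(180,110,200,160)
cv2.imwrite(f"pics/side7.png",cv2.resize(c["frame"][y0:y0+h,x0:x0+w,::-1],None,fx=3,fy=3,interpolation=cv2.INTER_CUBIC))
E
```

```text
t: 15.45
position: [0.5579, 0.0353, 0.0659]
orientation: [-0.107, 1.545, 0.073]
contact_force: [0.6, -4.3, 3.8]
grip_width: 0.448
t 15.45 pos [0.5579 0.0353 0.0659] chute [-19.7 -12.5] z 65.9 F [ 0.6 -4.3  3.8] g 0.448
axes
 [[ 0.025 -0.115  0.993]
 [-0.02   0.993  0.115]
 [-0.999 -0.023  0.023]] jaw yaw 0.116 q [ 0.07  0.48  1.92 -0.03  0.71 -0.02]
shift tool mm [ 0.4 20.5 -0.3]
[-51.02476775 -52.68465924  48.2726723 ]
```

View pics/side7.png

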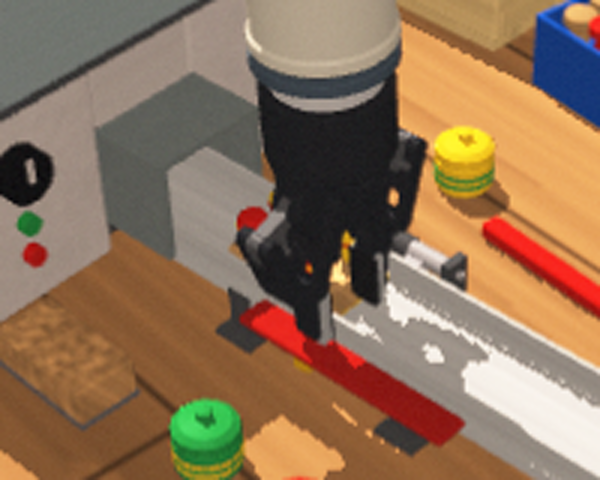

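The hood edge is at (190,170) and the rack is mostly past the gate, with its rear at about -1. I'll push the last 23 mm.

```bash
python3 -m creep '[[[0,3,0],0],[[0,3,0],0],[[0,3,0],0],[[0,3,0],0],[[0,3,0],0],[[0,3,0],0],[[0,3,0],0],[[0,2,0],0],[[0,0,0],0]]'
python3 - <<'E'
from h import *
st()
for n in("side","top"):
  c=viewer.read_camera(n)
  x0,y0,w,h=(180,110,200,160) if n=="side" else (130,150,260,140)
  cv2.imwrite(f"pics/{n}8.png",cv2.resize(c["frame"][y0:y0+h,x0:x0+w,::-1],None,fx=3,fy=3,interpolation=cv2.INTER_CUBIC))
E
```

```text
t: 16.4
position: [0.5546, 0.0596, 0.0656]
orientation: [-0.109, 1.546, 0.073]
contact_force: [0.6, -4.6, 5.1]
grip_width: 0.45
t 16.4 pos [0.5546 0.0596 0.0656] chute [-20.1  12.1] z 65.6 F [ 0.6 -4.6  5.1] g 0.45
axes
 [[ 0.024 -0.115  0.993]
 [-0.021  0.993  0.116]
 [-0.999 -0.024  0.022]] jaw yaw 0.116 q [ 0.12  0.48  1.93 -0.04  0.71  0.03]
```

View pics/side8.png

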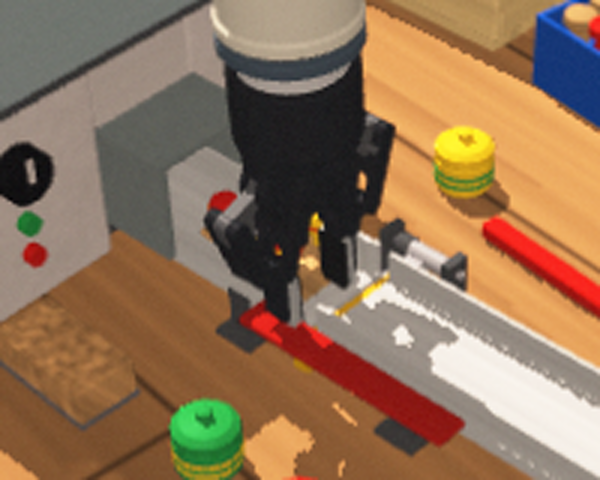

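The blade, at (360,298), lies down behind the rack. I'll back off 5 mm and lift.

```bash
python3 -m creep '[[[0.3,-3,0],0],[[0,-2,0],0],[[-6,0,0],0],[[-8,0,0],0],[[-10,0,0],0],[[-10,0,0],0],[[-15,0,0],0],[[-30,0,0],0],[[-40,0,0],0],[[-40,0,0],0],[[-40,0,0],0],[[-30,0,0],0]]' ; python3 -m creep '[[[0,-40,0],0],[[0,-40,0],0],[[0,-40,0],0],[[0,-40,0],0],[[0,-30,0],0],[[0,0,0],0],[[0,0,0],0]]'
python3 - <<'E'
from h import *
st()
for n in("side","top"):
  c=viewer.read_camera(n); W=cloud(c); q=np.dstack([ch(W),W[...,2]*1000])
  hsv=cv2.cvtColor(c["frame"],cv2.COLOR_RGB2HSV)
  m=(c["z_map"]>0)&((hsv[...,0]<6)|(hsv[...,0]>174))&(hsv[...,1]>180)&(q[...,0]<-32)&(q[...,0]>-80)&(abs(q[...,1]+45)<90)&(q[...,2]<100)
  print(n,'bar',np.median(q[m],0).round(1))
  s=(c["z_map"]>0)&(hsv[...,1]>170)&(q[...,2]>72)&(q[...,2]<100)&(abs(q[...,0])<27)&(q[...,1]>8)&(q[...,1]<150)
  print('knobs',np.percentile(q[s],[1,50,99],0).round(1).tolist())
  x0,y0,w,h=(180,110,200,160) if n=="side" else (130,150,260,170)
  cv2.imwrite(f"pics/{n}9.png",cv2.resize(c["frame"][y0:y0+h,x0:x0+w,::-1],None,fx=3,fy=3,interpolation=cv2.INTER_CUBIC))
E
```

```text
t: 17.7
position: [0.5423, 0.0601, 0.3016]
orientation: [-0.106, 1.563, 0.073]
contact_force: [0.2, -0.3, 0.9]
grip_width: 0.448
t: 18.4
position: [0.5609, -0.1332, 0.3153]
orientation: [-0.107, 1.559, 0.077]
contact_force: [-0.6, -0.1, 0.1]
grip_width: 0.448
t 18.4 pos [ 0.5609 -0.1332  0.3153] chute [ -36.4 -180.1] z 315.3 F [-0.6 -0.1  0.1] g 0.448
axes
 [[ 0.011 -0.117  0.993]
 [-0.019  0.993  0.117]
 [-1.    -0.02   0.008]] jaw yaw 0.117 q [-0.23  0.21  1.67 -0.02  1.24 -0.34]
side bar [-43.7 -49.2  82.7]
knobs [[-26.3, 25.2, 72.5], [-8.9, 56.9, 83.1], [20.1, 94.3, 88.6]]
top bar [-41.6 -38.4  83. ]
knobs [[-25.7, 26.3, 78.7], [-6.3, 59.6, 85.7], [21.8, 93.8, 90.5]]
```

View pics/side9.png

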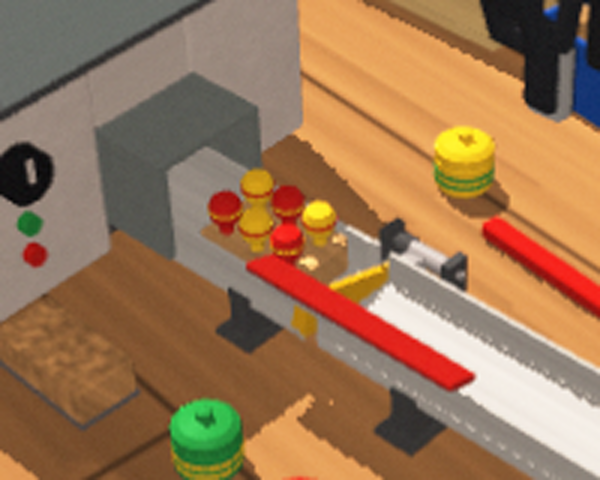

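View pics/top9.png

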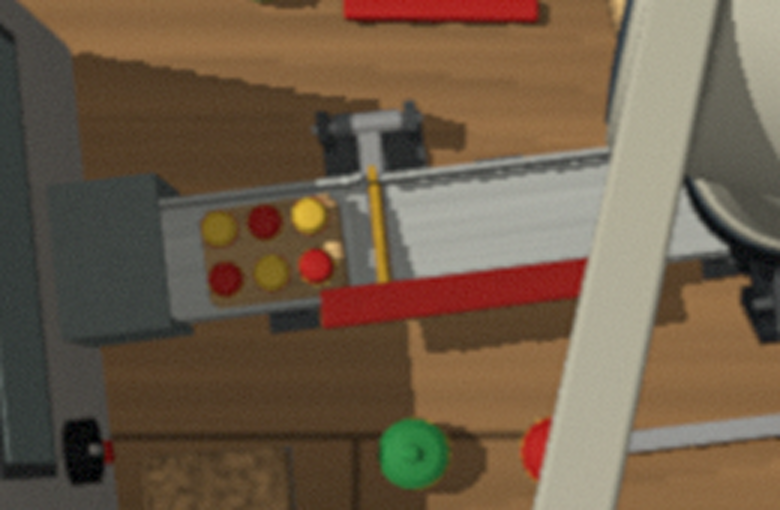

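The rack sits flat past the gate, with its rear edge at (345,245) in the top crop. The blade at (378,230) is up behind it, the bar is at about 83 mm, and the arm is clear. I'm handing the job in.

```bash
python3 -c "
from h import *
print(manip.finish_job())"
```

```text
the job is handed in; nothing more can be done
None
```

The rack is past the gate and shut in behind it, and I handed the job in at about 18.5 s of the 51 s. No verdict is reported.

**What I did:**
- I pushed the rack to just short of the gate with the shut fingertips.
- I then opened the jaws to about 39 mm and pressed the red bar down with one fingertip, to 48–49 mm by the depth camera.
- With the bar held down, the other fingertip pushed the rack until its rear face was about 22 mm past the gate. I backed off 5 mm and lifted, and the gate came up behind the rack.

**Last checks:**
- **Gate:** the bar was at about 83 mm in both views, which is its top position.
- **Rack:** the knobs span chute y of about 25 to 94 mm, so the rear face is at about +22 mm. It looked flat and centred in the trough.
- **Forces:** wrist force stayed below about 10 N at every reading, taken at the end of each call. I could not measure the force between the gate and the rack directly. The bar read below 52 mm from when the rack neared the gate until it was past.
- **Other objects:** I did not re-measure them. Those in the last pictures looked undisturbed, and the arm kept clear of them. The empty rack and most of the gouge were outside those pictures.

**What disagreed:** the bar and the far wall put the chute's angle about 0.008 rad apart, so I used 0.117 rad, in between. The tool was also tilted by about 0.02 rad, which did no harm.

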